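Draw the green-ringed plate carrier out from under a lab shelf with a pull hook

ROBOT

A 6-joint arm with a two-finger parallel gripper is mounted at the origin on the work surface. World frame = base frame: x ahead of the robot, y to its left, z up, the work surface at z = 0. Lengths are in mm, angles in rad, forces in N, time in s.
With the tool pointing down it reaches from about 325 to 850 mm from the base axis. Payload 15.5 kg.
Tool frame: the origin (TCP) lies midway between the tips of the shut fingers; the grasp point (between the pads) lies 19 mm behind it (manip.tcp_to_grasp is the distance from the TCP to the grasp point, in mm); z points along the fingers, y is the line along which they close (so a half turn about z gives the same grasp; the last joint's range is limited). The gripper opens to 91 mm and grips with 3 to 60 N. Pads are 32 mm wide; open, the fingers measure 118 mm over their backs; the gripper's body (76 mm by 178 mm) begins 60 mm behind the grasp point.
Start: joints at [-1.294, 0.494, 1.345, -0, 1.302, -0.096], TCP at [227.641, -582.07, 213.915] pointing down, gripper open.
Joint ranges: [-2.91, 2.91], [-0.82, 2.16], [0.22, 2.67], [-1.22, 4.37], [0.12, 2.79], [-3.08, 3.08]. Speed limits (rad/s): [1.89, 1.89, 2.57, 3.01, 3.01, 3.01].

INTERFACE

Orientations are given as a unit quaternion [x, y, z, w].
In Python, from rig import monitor, viewer, order, manip gives the robot as it stands.
- The arm moves only by the shell command python3 -m creep 'ROWS' [FORCE]. ROWS is text: rows parted by semicolons, each of 5 numbers parted by spaces: the shift along the tool's x, y, z in m, then the turn about the tool's z in degrees, then the opening, from -1 (shut) to 1 (fully open). A call has 1 to 8 rows; each row shifts and turns the commanded pose from where the row before left it, along the tool's axes as they then stand; what a row does not reach is not made up. A row lasts 1/8 s, in which the tool goes at most 62.5 mm and 10.7 degrees, less where a joint would pass 70% of its speed; a pose out of reach is approached as far as the arm can. A call with a gripper value outside its range is refused whole. The fingers move at their own pace and stop on an object; FORCE is the grip in N (left out, the last holds). Time passes only in rows, so rows that do not move let the fingers close. It gives the time, the measured TCP pose, the force, the opening and the grip force at its end, in the units of the state.
- monitor.state(): the state, without advancing time (a new reading comes with each control period).
- viewer.read_camera(name): name is "side" or "top" or "wrist"; returns (picture, depth): 480x640x3 uint8, red, green, blue; 480x640 float32, mm along the optical axis (not along the pixel's ray), 0 where there is no reading.
- viewer.camera_info(name): a dict with "mtx" (3x3 intrinsics, pixels), "R" (3x3) and "t" (3): a world point X has camera coordinates R X + t; the wrist camera has in their place "tool_from_camera" (4x4, takes a point from camera to tool coordinates, whose origin is the TCP and whose axes are the flange's). Camera axes: x right, y down, z forward; pixel columns grow to the right and rows downward; lengths in mm; the calibration is good to about 2 mm. A picture is of the moment at which its call begins: read the wrist's pose just before it. camera_info takes no time and is no camera call.
- order.hand_in(): hands the job in; it is judged then, once.
The state is a dict: "clock": time; "joint_pos": joint angles; "qd": joint speeds; "joint_torque": joint torques, N m; "eef_pos": TCP position; "tcp_rot": TCP orientation; "contact_force": force on the tool from outside, world axes, zero at the start; "torque": the same for the moment, N m; "width": finger opening in mm; "gripper_force": force on a finger pad.
Only numpy, scipy, OpenCV 4.12 (cv2) and the standard library are available. Lean on these libraries where they do the work, as an engineer would, in place of code of your own. Each camera call takes 0.05 s, during which the arm holds its last target. There are 200 camera calls.

TASK

Take the pull hook from its stand, engage it in the green ring of the plate carrier under the low shelf, and drag that carrier along the bench until the whole of it is out in front of the shelf. Touch the carrier only with the hook, keep it flat on the bench, and leave the blue-ringed carrier, the bottle and the tip box where they are. Then hang the hook back upright in its stand and let go.

Things in the scene. Friction and masses are not known exactly. Their poses are not given: they have to be found in the camera images.
- hook_grip (a point): Pull hook (160 g, 214 mm long), centre of its orange handle, 24 x 24 mm, 78 mm tall along z (up the tool); faces square to x and y. Under it a black collar 54 x 54 x 6 mm, underside 45 mm below this point, then an 8 mm steel shaft on down along -z to the bend. At the start it hangs upright in its stand by the collar, axes aligned with the stand's to 0.05 rad, prong towards -x.
- hook_bend (a point): Bend at the lower end of the hook's shaft, 155 mm along -z from hook_grip (same axes). Here a prong 32 mm long and 8 mm thick turns off, at 50 degrees to the shaft's onward line, towards -x: with the shaft leaning in 35 degrees under the shelf, the prong points down and 15 degrees back.
- hook_tip (a point): Free end of the prong of the pull hook, on its centre line: 24.5 mm along -x and 175.6 mm along -z from hook_grip (axes as there).
- stand_seat (a point): Fixed hook stand: the point midway between the tops of its two dark grey side plates, 150 mm above the bench. Plates 12 mm thick, 60 mm long along x, 30 mm apart along y, on a 100 x 100 x 8 mm base; the gap is open above and at both ends (+-x). Shaft and prong hang in the gap, the collar rests across the plates' tops. z up.
- shelf: Fixed low blue-grey shelf. Origin at bench height under the middle of its front edge; x points in under it, away from the robot, y along the edge, z up. Deck 400 mm wide, 200 mm deep, 120 to 140 mm above the bench. Posts 16 mm wide at y = -192, 0, 192 mm leave two bays, a carrier in each (y about +-95 mm), standing on the bench.
- incubator (a point): Plate incubator fixed on the shelf, white and blue, 360 mm wide, 180 mm deep; this point is the middle of its front top edge, 290 mm above the bench. Its front is flush with the shelf's edge, just above the carriers' rings, so an upright hook has no room: lean it with the handle towards the robot.
- green_tray: Aluminium plate carrier with a white well plate fixed inside, 100 mm (x) x 150 mm (y) x 50 mm high, about 0.2 to 0.4 kg, loose; origin at the centre of its underside. A horizontal green pull ring sticks out from its -x side, which faces the robot; there is a green label on that side. It stands in either bay.
- green_ring (a point): Centre of the green pull ring of that carrier, 72 mm along -x from the carrier's centre and 45 mm above the bench. The ring lies level, its hole facing up: bar 8 mm thick, opening about 30 mm across, outside 48 mm. At the start its centre is 4 to 14 mm in front of the shelf edge, yaw within 0.04 rad of the shelf. Axes as for the carrier; z up.
- green_back_left (a point): Rear left edge of the green-ringed carrier: +50 mm x, +75 mm y of its centre, 25 mm up.
- green_back_right (a point): Rear right edge of the green-ringed carrier: +50 mm x, -75 mm y of its centre, 25 mm up.
- blue_tray: The same carrier with a blue ring and label, in the other bay: to be left alone. Origin at the centre of its underside.
- bottle: White bottle with a blue cap, 68 mm across, 170 mm tall, to be left alone. Origin at the centre of its underside.
- tip_box: Blue pipette tip box with a pale lid, 85 x 120 x 85 mm, to be left alone. Origin at the centre of its underside.
There are look-alikes about, which are no part of the job. What is shaped like the part that bears hook_grip but pink or red is not meant. Leave any red look-alike of the green_tray alone.

How it is judged (in metres and radians):
On the way, in this order (a step that is already met when the one before it is completed fails the run):
1. the prong of the hook stands down through the green ring (z of hook_tip in the frame of green_ring below -0.004 m and horizontal distance between hook_tip and green_ring below 0.024 m), for 0.1 s.
2. the carrier is wholly out in front of the shelf, the hook's prong still in its ring (x of each of green_back_left, green_back_right in the frame of shelf below 0 m and z of hook_tip in the frame of green_ring below -0.002 m and horizontal distance between hook_tip and green_ring below 0.03 m), for 0.1 s.
At the end, for the whole second after the job is handed in: The green-ringed carrier lies flat and still on the bench with both rear edges in front of the shelf's front edge, and the hook hangs upright (within 7 degrees) in its stand, collar resting on the plates' tops (6 mm), within 20 mm of the middle (x of each of green_back_left, green_back_right in the frame of shelf below 0 m and height (world z) of green_tray below 0.005 m and angle between green_tray's own z axis and vertical below 0.08 rad and linear speed of green_tray below 0.01 m/s and horizontal distance between hook_grip and stand_seat below 0.02 m and z of hook_grip in the frame of stand_seat between 0.039 and 0.051 m and angle between hook_grip's own z axis and vertical below 0.12 rad); the robot touches nothing.
It fails at once if the robot's arm or fingers touch the green-ringed carrier (contact force between any of the arm, the fingers and green_tray above 1 N).
It fails at once if the green-ringed carrier is tipped or lifted off the bench (angle between green_tray's own z axis and vertical above 0.2 rad or height (world z) of green_tray above 0.02 m).
It fails at once if the blue-ringed carrier is moved more than 20 mm (distance of blue_tray from where it was at the start of the episode above 0.02 m).
It fails at once if the bottle or the tip box is moved more than 20 mm (distance of any of bottle, tip_box from where it was at the start of the episode above 0.02 m).
It also fails if it takes over 58 s, if anything falls off the work surface, if the arm or the gripper's body presses on something with over 40 N, if the wrist force passes 120 N, or if a joint passes its speed limit or range.

## Working session

There is one attempt and no reset: what is moved stays moved. The work goes in short steps, Python scripts to look and compute and a shell command to move; the robot and the scene stay as the last step left them, time stands still between calls to the robot, and variables do not carry over. Pictures are saved under pics/ and viewed, at most 10 in all, crops included, and the job is handed in when it is done.

```bash
mkdir -p pics; ls
python3 - <<'E'
from rig import monitor, viewer, order, manip
import cv2,numpy as np
print(monitor.state())
for n in ("side","top","wrist"):
    p,d=viewer.read_camera(n); i=viewer.camera_info(n)
    np.savez(f"{n}0.npz",p=p,d=d,**i); cv2.imwrite(f"pics/{n}0.png",p[:,:,::-1])
    print(n,{k:np.round(v,3).tolist() for k,v in i.items()})
E
```

```text
pics
{'clock': 0.0, 'joint_pos': array([-1.29352294e+00,  4.94211875e-01,  1.34612600e+00, -1.22076786e-05,
        1.30251594e+00, -9.54803875e-02]), 'qd': array([-0.00010301, -0.00293348, -0.00036251, -0.00049956,  0.00211041,
        0.00098401]), 'joint_torque': array([ 5.68153031e-03, -8.78819132e+01, -3.81843102e+01,  7.11523485e-02,
        5.35978284e-02, -8.37893458e-05]), 'eef_pos': array([ 227.51797794, -581.70359622,  213.32217212]), 'tcp_rot': array([ 9.82681550e-01,  1.85301307e-01, -6.30990704e-05, -6.27445652e-04]), 'contact_force': array([-0.2938831 , -0.46978057, -0.2375936 ]), 'torque': array([-0.01076407, -0.03710638, -0.02179565]), 'gripper_force': 0.0, 'width': 91.4811816751342}
side {'mtx': [[532.686, 0.0, 319.152], [0.0, 532.686, 238.07], [0.0, 0.0, 1.0]], 'R': [[-0.248, -0.969, -0.006], [-0.916, 0.237, -0.323], [0.314, -0.075, -0.946]], 't': [152.745, 522.378, 1316.534]}
top {'mtx': [[460.385, 0.0, 319.309], [0.0, 460.385, 244.139], [0.0, 0.0, 1.0]], 'R': [[-0.028, -1.0, 0.0], [-0.994, 0.028, -0.104], [0.104, -0.003, -0.995]], 't': [33.409, 510.115, 1413.646]}
wrist {'mtx': [[333.885, 0.0, 316.383], [0.0, 333.885, 237.852], [0.0, 0.0, 1.0]], 'tool_from_camera': [[-0.001, -0.965, -0.264, 73.666], [1.0, -0.001, -0.0, 0.593], [0.0, -0.264, 0.965, -170.737], [0.0, 0.0, 0.0, 1.0]]}
```

View pics/side0.png

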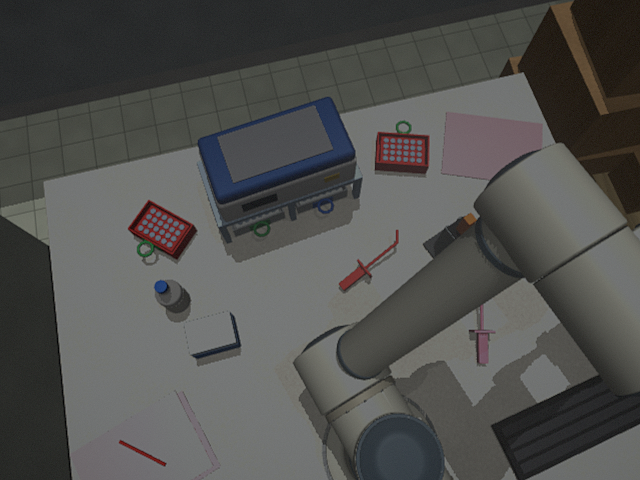

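View pics/top0.png

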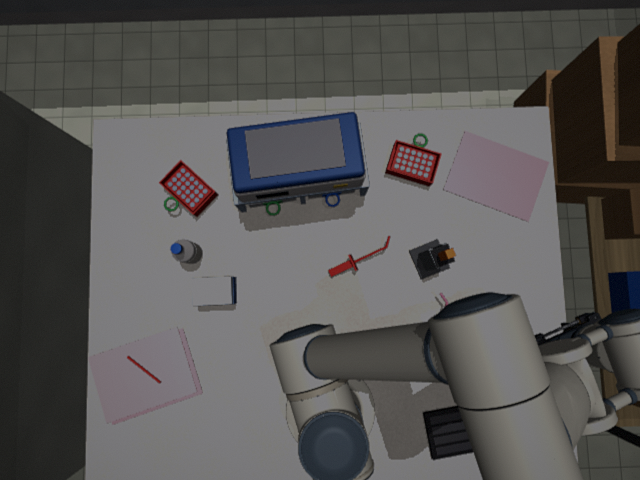

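Top view candidates:
- **Green rings:** (274,208) sits under the shelf on the aluminium carrier. (172,204) and (420,140) belong to red trays, so they are look-alikes. I take (274,208).
- **Hooks:** the orange handle at (447,254) is in the dark stand. The red hook at (360,258) and the pink one at (440,300) are look-alikes.

I'll confirm this in one crop and measure.

```bash
cat > h.py <<'E'
import numpy as np,cv2
def load(n):
    z=np.load(n+'.npz'); return {k:z[k] for k in z}
def world(c,uv,d):
    uv=np.atleast_2d(uv).astype(float); K=c['mtx']
    X=np.c_[(uv[:,0]-K[0,2])/K[0,0],(uv[:,1]-K[1,2])/K[1,1],np.ones(len(uv))]*np.reshape(d,(-1,1))
    return (X-c['t'])@c['R']
def plane(c,uv,z):   # cast rays on the plane z
    o=-c['R'].T@c['t']; r=world(c,uv,1.)-o
    return o+r*((z-o[2])/r[:,2])[:,None]
def mask(c,lo,hi,box):
    h=cv2.cvtColor(c['p'],cv2.COLOR_RGB2HSV); m=cv2.inRange(h,lo,hi); k=np.zeros_like(m)
    u0,v0,u1,v1=box; k[v0:v1,u0:u1]=m[v0:v1,u0:u1]; return k
def pts(c,m):
    v,u=np.nonzero((m>0)&(c['d']>0)); return np.c_[u,v],world(c,np.c_[u,v],c['d'][v,u])
E
python3 - <<'E'
from h import *
t=load('top0'); s=load('side0')
a=cv2.resize(t['p'][180:300,225:475],(800,384),interpolation=cv2.INTER_CUBIC)
b=cv2.resize(s['p'][190:270,400:500],(270,216),interpolation=cv2.INTER_CUBIC)
b2=cv2.resize(s['p'][180:260,210:400],(513,216),interpolation=cv2.INTER_CUBIC)
im=np.vstack([a,np.pad(np.hstack([b,b2]),((0,0),(0,17),(0,0)))]); cv2.imwrite('pics/crop1.png',cv2.convertScaleAbs(im[:,:,::-1],alpha=1.6))
for nm,c,box,rb in(('top',t,(425,240,465,275),(255,195,295,220)),('side',s,(420,200,490,260),(245,215,275,240))):
    m=mask(c,(5,120,80),(20,255,255),box); uv,P=pts(c,m); print(nm,'orange',len(uv),uv.mean(0),P.min(0),P.max(0))
    top=P[:,2]>P[:,2].max()-6; print(' topface',P[top].mean(0),cv2.minAreaRect(P[top,:2].astype(np.float32)))
    m=mask(c,(45,80,40),(80,255,255),rb); uv,P=pts(c,m)
    print(' green',len(uv),uv.min(0),uv.max(0)); cc=(uv.min(0)+uv.max(0))/2; print('  centre z45',plane(c,cc,45), 'depth',P.min(0),P.max(0), np.median(P,0))
    m=mask(c,(100,80,40),(125,255,255),(320,190,345,210) if nm=='top' else (312,198,336,216)); uv,P=pts(c,m); print(' blue',plane(c,(uv.min(0)+uv.max(0))/2,45))
# stand: dark points by height
for c,box in((t,(400,235,465,285)),(s,(415,210,485,270))):
    m=mask(c,(0,0,0),(180,255,255),box); uv,P=pts(c,m)
    for lo,hi in((3,14),(130,149),(149,153),(153,160),(180,240)):
        k=(P[:,2]>lo)&(P[:,2]<hi)
        if k.sum()>4: print(lo,hi,k.sum(),P[k].mean(0).round(1),cv2.minAreaRect(P[k,:2].astype(np.float32)))
# shelf deck/incubator
uv,P=pts(t,mask(t,(0,0,0),(180,255,255),(215,100,375,225)))
k=(P[:,2]>280)&(P[:,2]<310); print('inc top',P[k,2].mean(),cv2.minAreaRect(P[k,:2].astype(np.float32)))
E
```

```text
top orange 72 [449.83333333 252.88888889] [ 442.39872657 -345.66934095  153.47786596] [ 473.47828745 -314.78470754  238.52192461]
 topface [ 454.69263436 -328.62298223  234.74785855] ((455.3258361816406, -328.9049377441406), (22.587610244750977, 21.66340446472168), 22.320571899414062)
 green 84 [263 201] [279 214]
  centre z45 [[627.80963916 166.18855775  45.        ]] depth [605.92582526 140.74131227  13.79381591] [649.00902839 191.1237384  123.28033494] [628.53339153 162.70271731  47.81342827]
 blue [[650.91157456 -24.53953101  45.        ]]
side orange 87 [469.71264368 218.70114943] [ 440.62363124 -419.97440852   -6.87421137] [ 539.22724393 -314.9926315   239.31513912]
 topface [ 453.52271745 -328.78895158  235.32801612] ((454.0599670410156, -329.5734558105469), (21.629581451416016, 21.291120529174805), 45.41166687011719)
 green 107 [250 219] [269 235]
  centre z45 [[629.90101632 164.82592683  45.        ]] depth [603.30682528 137.19701892  18.63779634] [648.82651855 189.4936197   53.68964453] [631.39459111 161.01549303  45.62692278]
 blue [[649.33468411 -19.9225549   45.        ]
[... 784 characters left out ...]
34179688), 28.0082950592041)
130 149 61 [ 457.9 -303.9  141.4] ((470.04718017578125, -309.98443603515625), (31.862096786499023, 65.77735900878906), 56.65781021118164)
149 153 66 [ 460.7 -310.3  151.1] ((460.84149169921875, -321.6614990234375), (41.19179153442383, 52.66999816894531), 19.827909469604492)
153 160 94 [ 459.8 -313.2  155.5] ((459.4219055175781, -322.27154541015625), (37.680747985839844, 45.26978302001953), 17.423110961914062)
180 240 195 [ 450.4 -325.1  219.3] ((452.76312255859375, -328.97119140625), (24.00798225402832, 26.56509017944336), 19.69792366027832)
inc top 288.2862147140004 ((731.0860595703125, 76.48550415039062), (174.24951171875, 347.4157409667969), 6.061897277832031)
```

View pics/crop1.png

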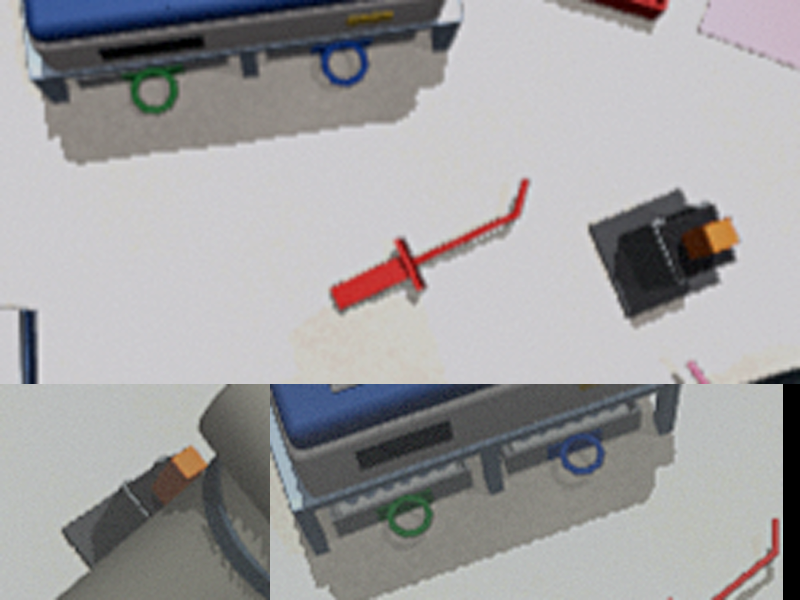

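The crop confirms it: the green ring at top (274,208), the orange-handled hook in the dark stand at (447,254), and the red hook loose on the bench. I'll move up and over the stand, where the wrist camera should show which way the prong points.

```bash
python3 -m creep '0 0 -0.05 0 1;0 0 -0.05 0 1;0.03 -0.015 -0.02 0 1;0.03 -0.015 0 0 1;0.03 -0.015 0 0 1;0.03 -0.015 0 0 1;0.03 -0.015 0 0 1;0.03 -0.015 0 0 1' 20; python3 -m creep '0.03 -0.015 0 0 1;0.03 -0.015 0 0 1;0.03 -0.015 0 0 1;0.02 -0.01 0 0 1;0 0 0 0 1'
python3 - <<'E'
from rig import monitor, viewer
import cv2,numpy as np
s=monitor.state();print(s['eef_pos'],s['tcp_rot'],s['clock'],s['joint_pos'])
n='wrist'
p,d=viewer.read_camera(n); np.savez("wrist1.npz",p=p,d=d,pos=s['eef_pos'],q=s['tcp_rot'],**viewer.camera_info(n)); cv2.imwrite("pics/wrist1.png",p[:,:,::-1])
E
```

```text
clock: 1.15
eef_pos: [363.1, -431.7, 333.7]
tcp_rot: [0.983, 0.185, -0.0, -0.0]
contact_force: [0.0, -0.7, 0.1]
width: 91.5
gripper_force: 0.0
clock: 1.78
eef_pos: [445.6, -340.3, 333.7]
tcp_rot: [0.982, 0.186, -0.0, -0.0]
contact_force: [0.3, -1.5, 0.5]
width: 91.7
gripper_force: 0.0
[ 445.58658556 -340.32760181  333.73953828] [ 9.82497035e-01  1.86278085e-01 -5.93050364e-05 -2.16531469e-04] 1.775 [-7.58857194e-01  3.07081031e-01  1.31931724e+00  1.57252587e-04
  1.51561505e+00  4.37185305e-01]
```

View pics/wrist1.png

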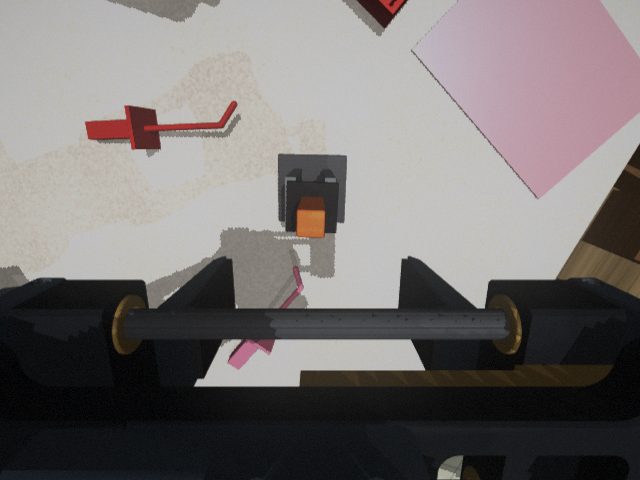

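The wrist view shows the orange handle's top at (312,227) above the collar, with the plates running along tool x and the gap end at (313,175). The fingers will therefore close along the stand's y. Next I refine the handle position and yaw.

```bash
cat >> h.py <<'E'
from scipy.spatial.transform import Rotation as Ro
def tool_pts(c,m):  # points in tool frame from wrist depth
    v,u=np.nonzero((m>0)&(c['d']>0)); K=c['mtx']; d=c['d'][v,u]
    X=np.c_[(u-K[0,2])/K[0,0]*d,(v-K[1,2])/K[1,1]*d,d]
    T=c['tool_from_camera']; return np.c_[u,v],X@T[:3,:3].T+T[:3,3]
E
python3 - <<'E'
from h import *
c=load('wrist1'); m=mask(c,(5,120,60),(20,255,255),(270,180,350,245)); uv,P=tool_pts(c,m)
W=Ro.from_quat(c['q']).apply(P)+c['pos']; k=W[:,2]>228
print(W[k].mean(0),P[k].mean(0),cv2.minAreaRect(P[k,:2].astype(np.float32)),W[k,2].max())
m=mask(c,(0,0,0),(180,255,255),(260,145,360,245)); uv,P=tool_pts(c,m);W=Ro.from_quat(c['q']).apply(P)+c['pos']
for lo,hi in((2,14),(145,153),(153,160)):
    k=(W[:,2]>lo)&(W[:,2]<hi); print(lo,k.sum(),W[k].mean(0),cv2.minAreaRect(P[k,:2].astype(np.float32)))
E
```

```text
[ 455.76817399 -331.27448815  233.74029354] [ 12.79234186  -4.65325706 100.00087873] ((12.116048812866211, -4.710512161254883), (23.98294448852539, 23.84777069091797), 2.4755916595458984) 235.83947704453806
2 2124 [ 473.38173935 -323.78031693    7.66387701] ((0.9192047119140625, -7.863319396972656), (149.5376434326172, 149.44473266601562), 0.0317605584859848)
145 210 [ 465.60280518 -313.38135303  149.78682955] ((13.505796432495117, -6.915826797485352), (59.685264587402344, 52.75291442871094), 1.409384846687317)
153 1607 [ 461.01448596 -330.06857473  155.94284658] ((12.135446548461914, -4.520992279052734), (53.77604293823242, 53.98617935180664), 2.423469305038452)
```

```bash
python3 -m creep '0.012 -0.005 0.01 2.4 1;0 0 0.05 0 1;0 0 0.05 0 1;0 0 0.04 0 1;0 0 0.008 0 1;0 0 0 0 -1;0 0 0 0 -1;0 0 0 0 -1' 25;python3 -m creep '0 0 0 0 -1;0 0 0 0 -1;0 0 -0.02 0 -1;0 0 -0.05 0 -1;0 0 -0.05 0 -1;0 0 -0.05 0 -1;0 0 -0.03 0 -1'
python3 - <<'E'
from rig import monitor, viewer
import cv2,numpy as np
s=monitor.state();print(s['eef_pos'],s['tcp_rot'],s['width'],s['joint_pos'])
for n in ('side','top'):
  p,d=viewer.read_camera(n); np.savez(n+"2.npz",p=p,d=d,**viewer.camera_info(n))
  globals()[n]=p
a=cv2.resize(side[150:310,360:520],(400,400));b=cv2.resize(top[180:320,370:510],(400,400))
cv2.imwrite("pics/c2.png",cv2.convertScaleAbs(np.hstack([a,b])[:,:,::-1],alpha=1.6))
E
```

```text
clock: 2.82
eef_pos: [454.8, -332.9, 177.2]
tcp_rot: [0.986, 0.165, 0.001, 0.001]
contact_force: [-0.2, -0.6, -0.4]
width: 64.0
gripper_force: 0.0
clock: 3.7
eef_pos: [454.5, -332.6, 378.7]
tcp_rot: [0.986, 0.165, 0.001, 0.001]
contact_force: [-0.4, 0.4, -1.7]
width: 0.3
gripper_force: 0.0
[ 454.52209548 -332.55333722  378.67970035] [9.86336405e-01 1.64737685e-01 8.77693386e-04 1.10463048e-03] 0.29500423695231176 [-7.37687694e-01  2.87089223e-01  1.23138180e+00  1.07290702e-05
  1.62029991e+00  5.02124732e-01]
```

View pics/c2.png

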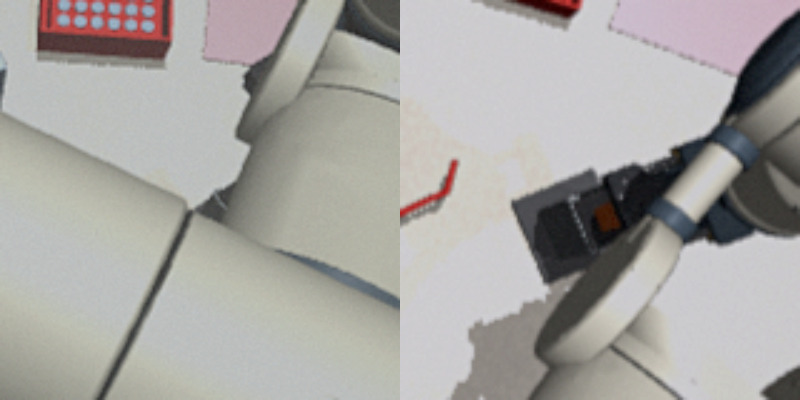

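The crop shows the hook still in the stand, with the orange handle at (605,215). I lifted before the fingers had closed. I'll reopen, re-measure and wait longer this time.

```bash
python3 -m creep '0 0 0 0 1;0 0 0 0 1;0 0 0 0 1;0 0 0 0 1;0 0 0 0 1;0 0 0 0 1;0 0 0 0 1;0 0 0 0 1' >/dev/null
cat > look.py <<'E'
from h import *
from rig import monitor, viewer
import sys
s=monitor.state(); p,d=viewer.read_camera('wrist'); c=dict(p=p,d=d,pos=s['eef_pos'],q=s['tcp_rot'],**viewer.camera_info('wrist'))
np.savez(sys.argv[1],**c); print(s['clock'],s['eef_pos'],s['tcp_rot'],s['width'])
m=mask(c,(5,120,60),(20,255,255),(200,100,420,400)); uv,P=tool_pts(c,m)
W=Ro.from_quat(c['q']).apply(P)+c['pos']; k=W[:,2]>W[:,2].max()-7
print('orange top',W[k].mean(0),P[k].mean(0),cv2.minAreaRect(P[k,:2].astype(np.float32)),W[k,2].max())
E
python3 look.py w2
```

```text
4.8 [ 454.24978207 -332.41193936  375.93956589] [9.86346547e-01 1.64682995e-01 6.99353095e-06 2.22445297e-05] 77.41029113924398
orange top [ 482.43867153 -340.87047332  482.44210339] [  23.91267004   17.16235012 -106.50159027] ((23.765560150146484, 14.861015319824219), (1.6633549928665161, 18.49007797241211), 1.360429048538208) 485.5432074763428
```

```bash
sed -i 's/^np.savez/np.savez/; s/(200,100,420,400)/(250,60,380,270)/' look.py; python3 look.py w3; python3 -m creep '0 0 0 0 1;0 0 0 0 1;0 0 0.05 0 1;0 0 0.05 0 1;0 0 0.05 0 1;0 0 0.04 0 1;0 0 0.01 0 1;0 0 0 0 -1' 25
```

```text
4.85 [ 454.24978656 -332.37974828  375.93048502] [9.86346312e-01 1.64684403e-01 1.20173664e-05 1.44521725e-05] 81.3094782066253
orange top [ 455.83402899 -331.21024623  233.75817751] [  1.87555457  -0.59600652 142.1723238 ] ((1.2533445358276367, -0.8335494995117188), (23.23212242126465, 24.020095825195312), 89.67523956298828) 236.0633662864524
clock: 5.9
eef_pos: [454.5, -332.6, 176.5]
tcp_rot: [0.986, 0.165, 0.0, 0.0]
contact_force: [0.7, -0.2, 1.0]
width: 84.1
gripper_force: 0.0
```

```bash
python3 -m creep '0 0 0 0 -1;0 0 0 0 -1;0 0 0 0 -1;0 0 0 0 -1;0 0 0 0 -1;0 0 0 0 -1;0 0 0 0 -1'
```

```text
clock: 6.78
eef_pos: [454.2, -332.3, 175.9]
tcp_rot: [0.986, 0.165, -0.0, -0.0]
contact_force: [0.4, -0.4, 0.4]
width: 24.1
gripper_force: 25.0
```

```bash
python3 -m creep '0 0 -0.02 0 -1;0 0 -0.04 0 -1;0 0 -0.05 0 -1;0 0 -0.04 0 -1;0 -0.03 0 0 -1;0 -0.032 0 -10 -1;0 0 0 -10 -1;0 0 0 -10 -1' 25;python3 -m creep '0 0 0 -10 -1;0 0 0 -10 -1;0 0 0 -10 -1;0 0 0 -10 -1;0 0 0 -10 -1;0 0 0 -10 -1;0 0 0 0 -1'
python3 - <<'E'
from rig import monitor, viewer
import cv2,numpy as np
s=monitor.state();print(s['eef_pos'],s['tcp_rot'],s['width'],s['joint_pos'])
for n in ('side','top'):
  p,d=viewer.read_camera(n); np.savez(n+"3.npz",p=p,d=d,**viewer.camera_info(n))
  globals()[n]=p
a=cv2.resize(side[150:310,360:520],(400,400));b=cv2.resize(top[180:320,370:510],(400,400))
cv2.imwrite("pics/c3.png",cv2.convertScaleAbs(np.hstack([a,b])[:,:,::-1],alpha=1.6))
E
```

```text
clock: 7.78
eef_pos: [434.0, -273.3, 326.0]
tcp_rot: [0.909, 0.417, -0.0, 0.0]
contact_force: [0.2, -1.1, -1.2]
width: 23.9
gripper_force: 25.0
clock: 8.65
eef_pos: [434.0, -273.7, 325.8]
tcp_rot: [0.581, 0.814, 0.0, -0.0]
contact_force: [-1.0, -0.1, -1.6]
width: 23.7
gripper_force: 25.0
[ 434.01606606 -273.67873593  325.78128635] [ 5.81336212e-01  8.13663431e-01  5.68544258e-06 -1.70823993e-04] 23.677229976190414 [-6.79010561e-01  2.37020054e-01  1.44075819e+00 -8.72116632e-06
  1.46415614e+00 -1.00906605e+00]
```

View pics/c3.png

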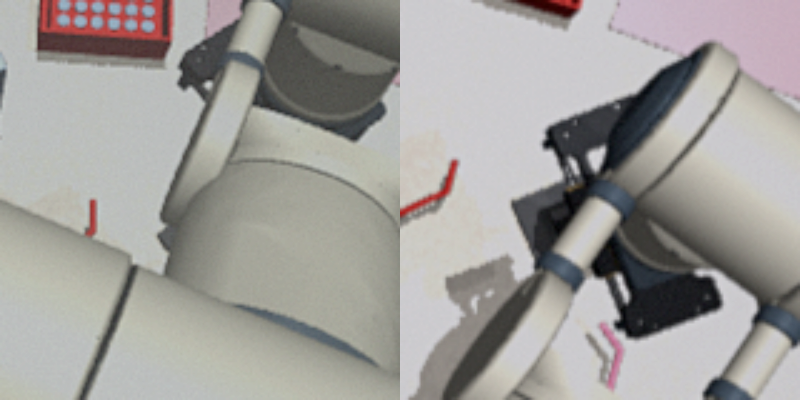

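The gripper hides the hook in both views, so I'll check the prong numerically with wrist depth.

Run:
```python
from h import *
from rig import monitor, viewer
s=monitor.state(); p,d=viewer.read_camera('wrist'); c=dict(p=p,d=d,**viewer.camera_info('wrist')); np.savez('w4',**c)
uv,P=tool_pts(c,np.ones(d.shape,np.uint8)); k=(abs(P[:,1])<35)&(P[:,0]>-60)&(P[:,0]<60)&(P[:,2]>-10)&(P[:,2]<200)
uv,P=uv[k],P[k]; 
for z0 in range(-10,200,15):
    q=(P[:,2]>=z0)&(P[:,2]<z0+15)
    if q.sum()>5: print(z0,q.sum(),P[q].min(0).round(),P[q].max(0).round(),uv[q].mean(0).round())
```

```text
-10 642 [ 10. -21. -10.] [18. 20.  5.] [316. 263.]
5 1607 [  5. -27.   5.] [28. 26. 20.] [316. 244.]
20 1434 [  4. -28.  20.] [28. 26. 25.] [317. 240.]
125 18 [  3.  -4. 126.] [  5.   3. 137.] [316. 224.]
```

The shaft shows at tool x 3–5, z 126–137, with nothing beyond it on +x, so the prong points to −x as expected. Now I press the tip against the stand's plate face so the hook leans in the grip.

```bash
python3 -m creep '0 0 0.042 0 -1;-0.01 0 0 0 -1;-0.015 0 0 0 -1;-0.015 0 0 0 -1;-0.015 0 0.001 0 -1;-0.015 0 0.003 0 -1;-0.015 0 0.005 0 -1;0 0 0 0 -1' 10
cat > lean.py <<'E'
from h import *
from rig import monitor, viewer
s=monitor.state(); p,d=viewer.read_camera('wrist'); c=dict(p=p,d=d,**viewer.camera_info('wrist'))
uv,P=tool_pts(c,np.ones(d.shape,np.uint8)); k=(abs(P[:,1])<10)&(P[:,0]>-60)&(P[:,0]<170)&(P[:,2]>45)&(P[:,2]<170)
A=P[k]; print(s['clock'],s['eef_pos'],s['contact_force'].round(1),'shaft pts',len(A))
for z0 in range(45,170,10):
    q=(A[:,2]>=z0)&(A[:,2]<z0+10)
    if q.sum(): print(z0,q.sum(),A[q].mean(0).round(1),A[q,0].min().round(),A[q,0].max().round())
k=(abs(P[:,1])<26)&(abs(P[:,0])<60)&(P[:,2]>-25)&(P[:,2]<45)
m=np.zeros(d.shape,np.uint8); m[uv[k][:,1],uv[k][:,0]]=255
hsv=cv2.cvtColor(p,cv2.COLOR_RGB2HSV); om=cv2.inRange(hsv,(5,120,60),(20,255,255))&m
_,O=tool_pts(c,om)
if len(O)>50:   # visible top & +x face of the handle: split by normal via plane fit on the larger face
    for lab,q in(('all',O),):
        C=q-q.mean(0); w=np.linalg.svd(C,full_matrices=False)[2]; print('plane normal',w[2].round(3), 'mean',q.mean(0).round(1), len(q), 'deg from x', np.degrees(np.arcsin(abs(w[2][2]))).round(1))
cv2.imwrite('pics/lean.png',p[:,:,::-1])
E
python3 lean.py
```

```text
clock: 9.8
eef_pos: [461.8, -355.1, 274.1]
tcp_rot: [0.581, 0.814, -0.0, -0.0]
contact_force: [-0.3, 0.3, -2.0]
width: 23.8
gripper_force: 10.0
9.8 [ 461.79486343 -355.08353864  274.07833058] [-0.3  0.3 -2. ] shaft pts 689
45 17 [46.  -0.6 53.8] 46.0 47.0
55 94 [48.2 -0.6 60.2] 45.0 51.0
65 87 [52.5 -0.7 69.9] 48.0 56.0
75 72 [57.5 -0.6 79.8] 54.0 61.0
85 70 [62.1 -0.8 90. ] 57.0 65.0
95 59 [ 66.6  -0.5 100.1] 63.0 70.0
105 59 [ 71.1  -0.8 109.7] 67.0 74.0
115 166 [ 52.6   0.3 123. ] 42.0 77.0
125 42 [ 49.9  -1.2 126.4] 42.0 54.0
135 8 [ 54.    5.5 141.5] 54.0 54.0
145 6 [ 53.8  -3.1 149.1] 54.0 54.0
155 9 [ 53.8  -1.4 158.7] 54.0 54.0
plane normal [-0.907 -0.001  0.42 ] mean [25.7 -0.6 -9.4] 2267 deg from x 24.9
```

That works: the lean is 24.9°. About 29 mm more should bring it to 35°.

```bash
python3 -m creep '-0.015 0 0.005 0 -1;-0.015 0 0.005 0 -1;0 0 0 0 -1' 10; python3 lean.py | grep -E 'plane|^(55|65|105)'
```

```text
clock: 10.22
eef_pos: [471.6, -383.6, 264.1]
tcp_rot: [0.581, 0.814, -0.0, -0.0]
contact_force: [-1.0, 0.4, -1.6]
width: 23.6
gripper_force: 10.0
55 127 [68.6 -0.7 59.9] 63.0 73.0
65 114 [75.2 -0.6 69.7] 69.0 80.0
105 180 [ 80.    1.  113.5] 72.0 101.0
plane normal [-0.828  0.003  0.561] mean [ 30.9  -0.7 -11.5] 2517 deg from x 34.1
```

The lean is 34°. I'll clamp at 60 N, back off, lift and turn to the shelf's yaw of about 6°.

```bash
python3 -m creep '0 0 0 0 -1;0 0 0 0 -1;0.015 0 -0.005 0 -1;0.02 0 -0.03 0 -1;0 0 -0.01 10.3 -1;0 0 0 10.3 -1;0 0 0 10.3 -1;0 0 0 10.3 -1' 60;python3 -m creep '0 0 0 10.3 -1;0 0 0 10.3 -1;0 0 0 10.3 -1;0 0 0 10.3 -1;0 0 0 10.3 -1;0 0 0 10.3 -1;0 0 0 0 -1'
python3 lean.py | grep -E 'plane|^(55|65|105)'
cat > go.py <<'E'
from h import *
from rig import monitor
import sys
s=monitor.state(); R=Ro.from_quat(s['tcp_rot']); t=np.array(eval(sys.argv[1]))
x=R.apply([1,0,0]); print('yaw',np.degrees(np.arctan2(x[1],x[0])).round(2),'tool shift mm',R.inv().apply(t-s['eef_pos']).round(1),s['joint_pos'].round(2))
E
python3 go.py '[500,151.9,230]'
```

```text
clock: 11.28
eef_pos: [459.8, -348.4, 310.5]
tcp_rot: [0.832, 0.555, 0.0, 0.0]
contact_force: [0.4, 0.2, -2.2]
width: 23.9
gripper_force: 60.0
clock: 12.15
eef_pos: [459.9, -348.6, 310.4]
tcp_rot: [0.999, 0.053, 0.0, 0.0]
contact_force: [0.4, 0.5, -1.3]
width: 23.7
gripper_force: 60.0
55 131 [68.7  0.8 59.8] 64.0 73.0
65 115 [75.5  0.7 69.9] 70.0 80.0
105 16 [ 99.8   0.6 106.3] 98.0 101.0
plane normal [-0.829 -0.001  0.559] mean [ 31.1   0.7 -11.5] 2528 deg from x 34.0
yaw 6.21 tool shift mm [  94.  -493.4   80.2] [-0.75  0.35  1.32  0.    1.47  0.71]
```

```bash
python3 -m creep '0 -0.03 0 0 -1;0 -0.05 0 0 -1;0 -0.05 0 0 -1;0 -0.05 0 0 -1;0 -0.05 0 0 -1;0 -0.05 0 0 -1;0 -0.05 0 0 -1;0 -0.05 0 0 -1'|head -2;python3 -m creep '0 -0.05 0 0 -1;0.02 -0.04 0 0 -1;0.03 -0.02 0 0 -1;0 0 0 0 -1'|head -2;python3 go.py '[500,151.9,230]'
python3 - <<'E'
from h import *
from rig import monitor, viewer
s=monitor.state()
for n in ('side','top','wrist'):
  p,d=viewer.read_camera(n); c=dict(p=p,d=d,pos=s['eef_pos'],q=s['tcp_rot'],**viewer.camera_info(n)); np.savez(n+"5.npz",**c); globals()[n]=c
b=cv2.resize(side['p'][170:270,200:340],(500,357));w=cv2.resize(wrist['p'][0:300,120:520],(500,375)) 
cv2.imwrite("pics/c5.png",cv2.convertScaleAbs(np.vstack([b,w])[:600,:,::-1],alpha=1.5))
m=mask(side,(45,80,40),(80,255,255),(245,210,280,245)); uv,P=pts(side,m);print('side green',len(uv),plane(side,(uv.min(0)+uv.max(0))/2,45))
uv,P=tool_pts(wrist,mask(wrist,(45,80,40),(80,255,255),(200,0,450,250))); W=Ro.from_quat(wrist['q']).apply(P)+wrist['pos']
k=(abs(W[:,2]-47)<12); print('wrist green',k.sum(),uv[k].min(0),uv[k].max(0),W[k].min(0),W[k].max(0),P[k].min(0),P[k].max(0))
E
```

```text
clock: 13.2
eef_pos: [420.0, 30.2, 310.2]
clock: 13.7
eef_pos: [459.9, 144.8, 309.8]
yaw 6.34 tool shift mm [40.6 -2.6 79.9] [0.18 0.2  1.54 0.   1.41 1.64]Traceback (most recent call last):
  File "<stdin>", line 8, in <module>
    return umr_minimum(a, axis, None, out, keepdims, initial, where)
ValueError: zero-size array to reduction operation minimum which has no identity
```

View pics/c5.png

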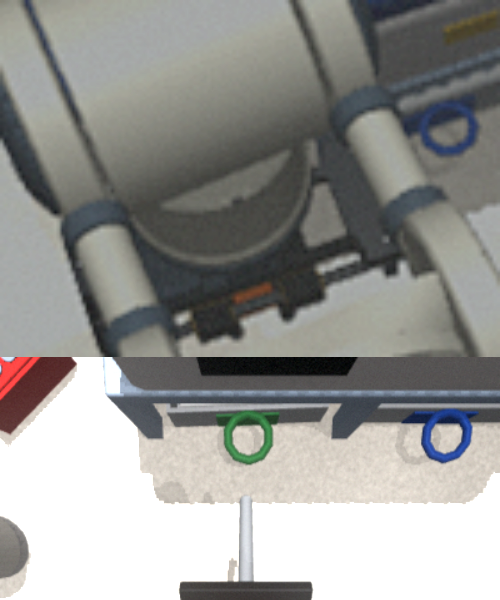

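The side view is blocked, but the wrist view shows the green ring at crop (248,437) almost straight ahead of the shaft's lower end at (246,497). I'll measure the ring from this view.

```bash
cat > ring.py <<'E'
from h import *
import sys
def ring(w):
    m=mask(w,(45,80,30),(80,255,255),(180,0,460,300)); uv,P=tool_pts(w,m); W=Ro.from_quat(w['q']).apply(P)+w['pos']
    k=(abs(W[:,2]-47)<8); Q=P[k]; x0=Q[:,0].min()
    print('ring pts',k.sum(),'tool min',Q.min(0).round(1),'max',Q.max(0).round(1),'W z med',np.median(W[k,2]).round(1))
    y=(Q[:,1].min()+Q[:,1].max())/2; cx=x0+24; ctr=np.array([cx,y,0]); print('centre tool',cx.round(1),y.round(1),'world',(Ro.from_quat(w['q']).apply(ctr)+w['pos'])[:2].round(1))
if __name__=='__main__':
    if len(sys.argv)>1: w=load(sys.argv[1])
    else:
        from rig import monitor,viewer
        s=monitor.state(); p,d=viewer.read_camera('wrist'); w=dict(p=p,d=d,pos=s['eef_pos'],q=s['tcp_rot'],**viewer.camera_info('wrist')); cv2.imwrite('pics/ringnow.png',p[:,:,::-1]); print(s['clock'],s['eef_pos'].round(1),s['contact_force'].round(1))
    ring(w)
    # shelf edge: deck top front edge, height 140; left/right trays
    uv,P=tool_pts(w,np.ones(w['d'].shape,np.uint8)); W=Ro.from_quat(w['q']).apply(P)+w['pos']
    for lo,hi in((110,122),(132,145)):
        k=(W[:,2]>lo)&(W[:,2]<hi)&(W[:,0]>590)
        for y0 in(20,60,100,140,180,220):
            q=k&(abs(W[:,1]-y0)<8)
            if q.sum()>2: print('edge',lo,y0,W[q,0].min().round(1),q.sum())
    uv,P2=tool_pts(w,mask(w,(0,0,120),(180,60,255),(220,100,420,420))); k=(abs(P2[:,1])<12)&(P2[:,2]>60)&(P2[:,2]<150)&(P2[:,0]<130); print('shaft y',P2[k,1].mean().round(1),'end x,z',P2[k][:,0].max().round(1),P2[k][:,2].max().round(1))
E
python3 ring.py wrist5
```

```text
ring pts 752 tool min [144.7 -26.9 258.6] max [190.7  31.  270.9] W z med 48.2
centre tool 168.7 2.0 world [627.7 161.4]
edge 110 60 646.4 18
edge 132 20 648.3 143
edge 132 60 643.9 138
edge 132 100 639.8 142
edge 132 140 635.6 140
edge 132 180 630.6 139
edge 132 220 626.1 138
shaft y 1.2 end x,z 101.3 107.5
```

```bash
python3 -m creep '0 0.001 0.03 0 -1;0 0 0.05 0 -1;0 0 0.03 0 -1;0.03 0 0 0 -1;0.03 0 0 0 -1;0.017 0 0 0 -1;0 0 0 0 -1'; python3 ring.py
python3 - <<'E'
import cv2;cv2.imwrite('pics/c6.png',cv2.resize(cv2.imread('pics/ringnow.png')[0:260,180:460],(560,520)))
E
```

```text
clock: 14.72
eef_pos: [536.0, 149.5, 200.0]
tcp_rot: [0.999, 0.052, 0.0, -0.0]
contact_force: [0.1, 0.7, -1.8]
width: 23.6
gripper_force: 60.0
14.725 [536.  149.5 200. ] [ 0.1  0.7 -1.8]
ring pts 700 tool min [ 68.8 -22.  148.8] max [104.   22.6 155.5] W z med 48.3
centre tool 92.8 0.3 world [628.3 158.8]
edge 132 20 646.7 70
edge 132 60 642.4 89
edge 132 100 638.2 98
edge 132 140 633.8 72
edge 132 180 629.5 75
edge 132 220 625.0 82ring.py:21: RuntimeWarning: Mean of empty slice.
  uv,P2=tool_pts(w,mask(w,(0,0,120),(180,60,255),(220,100,420,420))); k=(abs(P2[:,1])<12)&(P2[:,2]>60)&(P2[:,2]<150)&(P2[:,0]<130); print('shaft y',P2[k,1].mean().round(1),'end x,z',P2[k][:,0].max().round(1),P2[k][:,2].max().round(1))
  ret = ret.dtype.type(ret / rcount)
Traceback (most recent call last):
  File "ring.py", line 21, in <module>
    uv,P2=tool_pts(w,mask(w,(0,0,120),(180,60,255),(220,100,420,420))); k=(abs(P2[:,1])<12)&(P2[:,2]>60)&(P2[:,2]<150)&(P2[:,0]<130); print('shaft y',P2[k,1].mean().round(1),'end x,z',P2[k][:,0].max().round(1),P2[k][:,2].max().round(1))
                                                                                                                                                                                        ~~~~~~~~~~~~~~^^
ValueError: zero-size array to reduction operation maximum which has no identity
```

View pics/c6.png

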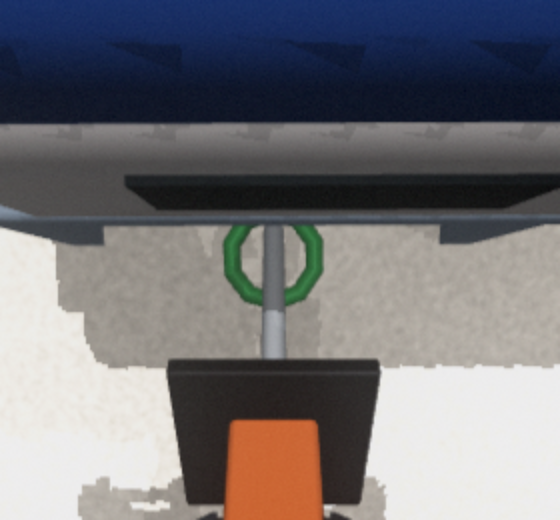

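The shaft runs straight over the ring centre (crop (272,260)) and lines up laterally. Lowering the prong in now.

```bash
python3 -m creep '0 0 0.01 0 -1;0 0 0.01 0 -1;0 0 0.01 0 -1;0 0 0.007 0 -1;0 0 0 0 -1'; python3 ring.py 2>&1 | grep -E 'ring|centre'
```

```text
clock: 15.4
eef_pos: [535.3, 150.1, 162.3]
tcp_rot: [0.999, 0.052, -0.001, 0.0]
contact_force: [-0.5, 0.6, -1.0]
width: 23.8
gripper_force: 60.0
ring pts 997 tool min [ 69.4 -21.5 111. ] max [106.   23.3 117.7] W z med 48.2
centre tool 93.4 0.9 world [628.3 158.9]
```

```bash
python3 -m creep '-0.006 0 0 0 -1;-0.006 0 0 0 -1;-0.008 0 0 0 -1;-0.008 0 0 0 -1;-0.01 0 0 0 -1;-0.01 0 0 0 -1;-0.01 0 0 0 -1;-0.01 0 0 0 -1'; python3 ring.py 2>&1 | grep -E 'ring|centre';python3 lean.py | grep plane
```

```text
clock: 16.45
eef_pos: [467.5, 143.0, 163.0]
tcp_rot: [0.999, 0.052, 0.0, -0.0]
contact_force: [2.2, 0.7, -0.7]
width: 24.0
gripper_force: 60.0
ring pts 1473 tool min [ 83.7 -28.7 111.9] max [128.7  30.3 124. ] W z med 48.1
centre tool 107.7 0.8 world [574.7 153.4]
plane normal [-0.832  0.014  0.554] mean [ 31.3   0.6 -11.2] 2556 deg from x 33.7
```

```bash
python3 -m creep '-0.01 0 0 0 -1;-0.01 0 0 0 -1;-0.01 0 0 0 -1;-0.01 0 0 0 -1;-0.01 0 0 0 -1;-0.01 0 0 0 -1;-0.01 0 0 0 -1;-0.008 0 0 0 -1';python3 -m creep '-0.004 0 0 0 -1;0 0 0 0 -1;0 0 0 0 -1'|head -1; python3 ring.py 2>&1 | grep -E 'ring|centre|edge';python3 lean.py | grep plane
python3 - <<'E'
from h import *
from rig import monitor, viewer
for n in ('side','top'):
  p,d=viewer.read_camera(n); np.savez(n+"7.npz",p=p,d=d,**viewer.camera_info(n)); globals()[n]=p
w=cv2.imread('pics/ringnow.png')[0:300,120:520]
cv2.imwrite('pics/c7.png',np.hstack([cv2.resize(w,(400,300)),cv2.resize(cv2.convertScaleAbs(top[150:300,200:400,::-1],alpha=1.5),(400,300))]))
E
```

```text
clock: 17.55
eef_pos: [389.5, 134.9, 162.8]
tcp_rot: [0.999, 0.052, -0.0, 0.0]
contact_force: [1.2, -0.0, -2.0]
width: 23.6
gripper_force: 60.0
clock: 17.92
ring pts 1447 tool min [ 83.6 -29.5 111.4] max [127.2  29.5 123.7] W z med 48.2
centre tool 107.6 0.0 world [493.4 145.7]
plane normal [-0.831  0.008  0.556] mean [ 31.2   0.6 -11.3] 2543 deg from x 33.8
```

View pics/c7.png

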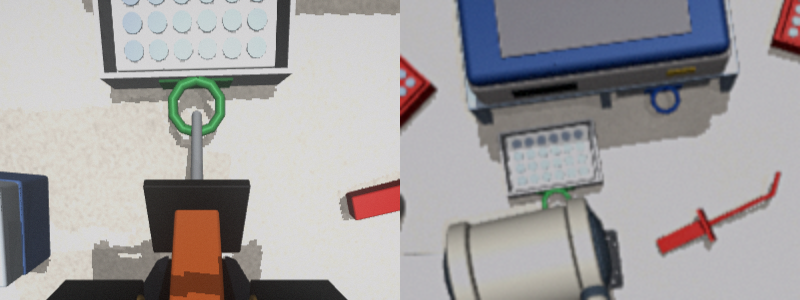

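The wrist view shows the prong in the ring at (197,110) and the carrier in front of the shelf. The ring moved 136 mm, so the rear edge is about 17 mm clear. Now I unhook.

```bash
python3 -m creep '0.007 0 0 0 -1;0.007 0 0 0 -1;0 0 -0.01 0 -1;0 0 -0.01 0 -1;0 0 -0.01 0 -1;0 0 -0.02 0 -1;0 0 -0.05 0 -1;0 0 -0.05 0 -1'; python3 ring.py 2>&1 | grep -E 'ring|centre|edge'
python3 - <<'E'
from h import *
w=None
from rig import monitor,viewer
s=monitor.state(); p,d=viewer.read_camera('wrist'); w=dict(p=p,d=d,**viewer.camera_info('wrist'))
uv,P=tool_pts(w,np.ones(d.shape,np.uint8)); W=Ro.from_quat(s['tcp_rot']).apply(P)+s['eef_pos']
k=(W[:,2]>40)&(W[:,2]<56)&(W[:,0]>500)&(W[:,0]<630)&(W[:,1]>60)&(W[:,1]<260); A=W[k]
r=cv2.minAreaRect(A[:,:2].astype(np.float32)); print('tray rect',r, cv2.boxPoints(r).round(), 'z',np.percentile(A[:,2],[5,95]))
E
```

```text
clock: 19.12
eef_pos: [399.8, 135.9, 315.0]
tcp_rot: [0.999, 0.052, -0.0, 0.0]
contact_force: [1.8, 0.2, -2.2]
width: 23.8
gripper_force: 60.0
ring pts 453 tool min [ 70.7 -28.7 264.2] max [113.2  29.2 275.9] W z med 48.2
centre tool 94.7 0.3 world [494.  145.5]
tray rect ((562.816650390625, 167.06228637695312), (191.0603790283203, 124.60105895996094), 87.03931427001953) [[496.  75.]
 [620.  68.]
 [630. 259.]
 [506. 266.]] z [40.14003364 50.41140108]
```

The ring stayed where it was and the hook is free. Next I go back to the stand's +y side, turned so the bend faces the plate, to push the hook upright again.

```bash
python3 -m creep '0 0.03 0 0 -1;-0.01 0.05 0 0 -1;-0.01 0.05 0 0 -1;-0.006 0.05 0 0 -1;0 0.05 0 0 -1;0 0.05 0 0 -1;0 0.05 0 0 -1;0 0.007 0 11 -1'|head -4;python3 -m creep '0 0 0 10 -1;0 0 0 10 -1;0 0 0 10 -1;0 0 0 10 -1;0 0 0 10 -1;0 0 0 10 -1;0 0 0 6 -1;0 0 0 0 -1'; python3 go.py '[409.2,-201.7,240]'; python3 lean.py | grep plane
```

```text
clock: 20.23
eef_pos: [409.3, -204.4, 312.5]
tcp_rot: [0.999, -0.044, -0.0, 0.0]
contact_force: [0.3, -0.2, -1.6]
clock: 21.22
eef_pos: [409.2, -201.6, 312.7]
tcp_rot: [0.815, -0.579, -0.0, 0.0]
contact_force: [0.0, 0.3, -1.8]
width: 23.9
gripper_force: 60.0
yaw -70.75 tool shift mm [ 0.1 -0.  72.7] [-0.59  0.16  1.58  0.    1.4   2.22]
plane normal [-0.836  0.025  0.548] mean [ 32.3   0.5 -11.2] 2559 deg from x 33.2
```

```bash
python3 -m creep '0 0 0.05 0 -1;0 0 0.023 0 -1;0.015 0 0 0 -1;0.015 0 0 0 -1;0.015 0 0 0 -1;0.015 0 0 0 -1;0.015 0 0 0 -1;0 0 0 0 -1' 10; python3 lean.py
```

```text
clock: 22.28
eef_pos: [434.6, -273.9, 239.9]
tcp_rot: [0.815, -0.579, 0.0, 0.0]
contact_force: [0.4, -0.4, -1.3]
width: 24.0
gripper_force: 10.0
22.275 [ 434.6335364  -273.94262377  239.88189758] [ 0.4 -0.4 -1.3] shaft pts 1133
85 861 [59.3  0.2 90.2] 23.0 86.0
95 65 [ 33.   -0.  100.2] 22.0 45.0
105 66 [ 34.8   1.1 109.7] 23.0 44.0
115 49 [ 38.    0.2 119. ] 24.0 44.0
125 29 [ 44.1  -1.2 130.5] 44.0 44.0
135 22 [ 4.420e+01 -1.000e-01  1.412e+02] 44.0 44.0
145 21 [ 44.2   0.4 150.9] 44.0 45.0
155 20 [ 4.420e+01 -1.000e-01  1.613e+02] 44.0 45.0
plane normal [-0.989  0.003  0.15 ] mean [17.4  0.6 -6.6] 1639 deg from x 8.6
```

```bash
python3 -m creep '0.012 0 0 0 -1;0.012 0 0 0 -1;0 0 0 0 -1' 10; python3 lean.py
```

```text
clock: 22.7
eef_pos: [442.5, -296.3, 239.8]
tcp_rot: [0.815, -0.579, 0.0, 0.0]
contact_force: [-0.5, 0.1, -1.7]
width: 23.9
gripper_force: 10.0
22.7 [ 442.46762956 -296.33425747  239.84376631] [-0.5  0.1 -1.7] shaft pts 1068
85 652 [42.5  0.2 90.1] 14.0 63.0
95 88 [30.9 -0.4 99.7] 20.0 63.0
105 60 [ 27.5   0.6 110.9] 20.0 63.0
115 58 [ 29.9  -0.8 119.5] 20.0 62.0
125 53 [ 27.6   0.8 130.4] 20.0 63.0
135 54 [ 30.6  -0.6 139.7] 20.0 62.0
145 35 [ 22.9   1.1 150.6] 20.0 63.0
155 48 [ 37.1  -1.  159.4] 20.0 63.0
165 20 [ 2.050e+01 -1.000e-01  1.672e+02] 20.0 21.0
plane normal [-1.     0.001  0.014] mean [13.4  0.5 -6.1] 1282 deg from x 0.8
```

The hook is upright again (0.8°). The plate faces at tool x 20 and 63 put the seat about 35.5 mm ahead, near world (455,−330). I'll back off, rise and turn to the stand's yaw.

```bash
python3 -m creep '-0.02 0 0 0 -1;-0.02 0 -0.04 0 -1;0 0 -0.05 -9 -1;0 0 -0.005 -9 -1;0 0 0 -9 -1;0 0 0 -9 -1;0 0 0 -9 -1;0 0 0 -9 -1' 20|head -2;python3 -m creep '0 0 0 -9 -1;0 0 0 -9 -1;0 0 0 -9 -1;0 0 0 -9 -1;0 0 0 0 -1'|head -3; python3 go.py '[455,-329.5,335]'; python3 lean.py | grep -E 'plane'
python3 - <<'E'
from h import *
from rig import monitor,viewer
s=monitor.state(); p,d=viewer.read_camera('wrist'); w=dict(p=p,d=d,**viewer.camera_info('wrist'))
uv,P=tool_pts(w,np.ones(d.shape,np.uint8))
k=(abs(P[:,1])<28)&(abs(P[:,0])<32)&(P[:,2]>10)&(P[:,2]<60)&(P[:,0]>14); A=P[k]; print('collar z',np.percentile(A[:,2],[5,25,50,75,95]).round(1),A[:,:2].min(0),A[:,:2].max(0)); 
r=cv2.minAreaRect(A[A[:,2]<np.median(A[:,2])+3][:,:2].astype(np.float32)); print(r)
uv,P=uv,Ro.from_quat(s['tcp_rot']).apply(P)+s['eef_pos']
k=(P[:,2]>144)&(P[:,2]<154)&(np.hypot(P[:,0]-455,P[:,1]+330)<50); print('plates top',k.sum(),P[k].mean(0).round(1),cv2.minAreaRect(P[k,:2].astype(np.float32)))
E
```

```text
clock: 23.75
eef_pos: [428.4, -256.2, 334.9]
clock: 24.38
eef_pos: [428.5, -256.5, 334.9]
tcp_rot: [0.986, 0.167, -0.0, -0.0]
yaw 19.2 tool shift mm [ 1.  77.7 -0.1] [-0.66  0.21  1.45  0.    1.48  0.58]
plane normal [-1.    -0.001  0.013] mean [12.2  0.5 -5.9] 1283 deg from x 0.8
collar z [20.1 20.7 21.2 21.6 22.6] [ 14.00318993 -26.25489381] [28.0761978  27.41173414]
((21.03963279724121, 0.5787906646728516), (14.072444915771484, 53.66665267944336), 0.0031775336246937513)
plates top 1288 [ 456.7 -328.6  149.6] ((455.6501159667969, -328.96856689453125), (59.88813018798828, 54.409488677978516), 19.852508544921875)
```

```bash
python3 -m creep '0.001 0.03 0 -0.4 -1;0 0.03 0 0 -1;0 0.017 0 0 -1;0 0 0 0 -1;0 0 0.02 0 -1;0 0 0.03 0 -1' 20;python3 -m creep '0 0 0.03 0 -1;0 0 0.03 0 -1;0 0 0.025 0 -1;0 0 0.015 0 -1;0 0 0.005 0 -1;0 0 0.002 0 -1;0 0 0 0 -1'; python3 lean.py | grep -E 'plane'
```

```text
clock: 25.22
eef_pos: [455.6, -329.1, 285.1]
tcp_rot: [0.985, 0.17, 0.001, 0.001]
contact_force: [0.5, 0.3, -1.8]
width: 23.9
gripper_force: 20.0
clock: 26.1
eef_pos: [455.8, -330.0, 178.6]
tcp_rot: [0.985, 0.17, 0.0, 0.0]
contact_force: [0.3, 0.4, -1.6]
width: 23.6
gripper_force: 20.0
plane normal [-1.     0.     0.013] mean [12.2  0.5 -5.9] 1270 deg from x 0.7
```

Not touching yet, about 1.5 mm to go. I'll lower in small steps with a soft grip.

```bash
python3 -m creep '0 0 0.001 0 -1;0 0 0.001 0 -1;0 0 0 0 -1' 5; python3 -m creep '0 0 0.001 0 -1;0 0 0.0005 0 -1;0 0 0 0 -1' 5
```

```text
clock: 26.52
eef_pos: [456.1, -330.0, 176.5]
tcp_rot: [0.985, 0.17, 0.001, 0.0]
contact_force: [1.8, 1.7, 5.0]
width: 24.0
gripper_force: 5.0
clock: 26.9
eef_pos: [455.9, -330.1, 175.0]
tcp_rot: [0.985, 0.17, 0.0, 0.0]
contact_force: [1.1, 0.5, 6.9]
width: 23.8
gripper_force: 5.0
```

The collar is seated, with force up about 7–8 N. Releasing and backing straight up.

```bash
python3 -m creep '0 0 0 0 1;0 0 0 0 1;0 0 0 0 1;0 0 0 0 1;0 0 0 0 1;0 0 0 0 1;0 0 -0.02 0 1;0 0 -0.04 0 1'|tail -3; python3 -m creep '0 0 -0.05 0 1;0 0 -0.05 0 1;0 0 -0.02 0 1;0 0 0 0 1;0 0 0 0 1;0 0 0 0 1'; python3 look.py w9
python3 - <<'E'
from h import *
c=load('w9'); uv,P=tool_pts(c,np.ones(c['d'].shape,np.uint8)); W=Ro.from_quat(c['q']).apply(P)+c['pos']
near=np.hypot(W[:,0]-455.6,W[:,1]+329)<55
k=near&(W[:,2]>153)&(W[:,2]<165); print('collar',k.sum(),np.percentile(W[k,2],[5,50,95]).round(1),cv2.minAreaRect(W[k,:2].astype(np.float32)))
from rig import viewer
p,d=viewer.read_camera('top'); t=dict(p=p,d=d,**viewer.camera_info('top')); np.savez('top9',**t)
m=mask(t,(45,80,30),(80,255,255),(255,215,320,270)); uv,_=pts(t,m); print('green', plane(t,(uv.min(0)+uv.max(0))/2,45), uv.min(0),uv.max(0))
cv2.imwrite('pics/end.png',np.hstack([cv2.resize(cv2.convertScaleAbs(p[100:320,150:490,::-1],alpha=1.4),(500,324)),cv2.resize(cv2.convertScaleAbs(c['p'][100:300,210:420,::-1],alpha=1.),(300,324))]))
E
```

```text
contact_force: [0.9, 0.5, 0.1]
width: 91.2
gripper_force: 0.0
clock: 28.65
eef_pos: [455.2, -329.5, 353.1]
tcp_rot: [0.985, 0.17, -0.001, -0.001]
contact_force: [-0.3, -0.6, 0.3]
width: 91.4
gripper_force: 0.0
28.65 [ 455.16597743 -329.53801695  353.13500704] [ 9.85386524e-01  1.70329724e-01 -6.64427644e-04 -8.61158792e-04] 91.37134882787001
orange top [ 457.34577712 -330.13715413  233.83940004] [  1.97340954   1.52555121 119.29094974] ((1.592752456665039, 1.5509424209594727), (23.406267166137695, 22.68325424194336), 0.08574412018060684) 236.10091207062703
collar 1468 [154.6 155.9 157.2] ((456.9560241699219, -330.4438781738281), (53.64302062988281, 53.65690994262695), 19.410953521728516)
green [[492.89261287 150.02568172  45.        ]] [268 244] [286 257]
```

View pics/end.png

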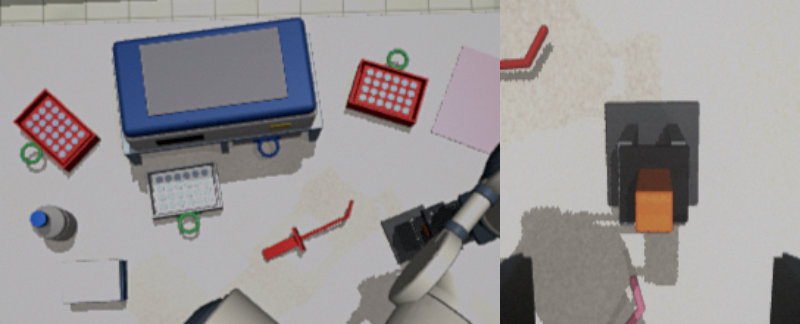

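The end view shows the hook upright in its stand at (655,190), with the collar top at 156 mm and level. The green carrier sits clear of the shelf at (185,195), and nothing else has moved.

```bash
python3 -c "
from rig import order; print(order.hand_in())"
```

```text
the job is handed in; nothing more can be done
None
```

I handed the job in at about 29 s with the green-ringed carrier roughly 17 mm clear of the shelf's front edge and the hook released upright in its stand; hand-in gave no verdict.

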